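# Spin the loose wing nut of the flower press home

## Task

One of the two wing nuts on the wooden flower press has worked loose and stands high on its stud. Stroke its wings round clockwise with a fingertip, again and again, until it is fully home and finger-tight; do not grip or force it. Leave the tight nut tight, do not lift or displace the pots, jar, saucer, trowel and fork around, and finish clear of everything.

Things in the scene. Friction and masses are not known exactly. Their poses are not given: they have to be found in the camera images.
- press: Wooden flower press, fixed. Origin: underside centre. 170 (x) by 330 mm (y); top board's top 64 mm above the shelf. Studs stand at x = 0, y = +100 and -100 mm, in either order. At each end a cheek rises to 100 mm above the shelf, inner face 47 mm outside the stud axis, 150 mm long in x: wings pass it, a finger does not, so it cannot circle a nut and must stroke on the other sides.
- wing_a: Steel wing nut a. Origin: centre of its underside, on the stud axis; z up. Two like wings, towards its +x and -x: upright plates 7 mm thick (y), reaching 42 mm from the axis, 5 to 33 mm above the underside. Hub 28 mm across, 23 high. Rides the thread, 6 mm per turn; home, its underside is 67 mm above the shelf. The 14 mm stud's top is 110 mm above the shelf.
- wing_b: Steel wing nut b. Origin: centre of its underside, on the stud axis; z up. Two like wings, towards its +x and -x: upright plates 7 mm thick (y), reaching 42 mm from the axis, 5 to 33 mm above the underside. Hub 28 mm across, 23 high. Rides the thread, 6 mm per turn; home, its underside is 67 mm above the shelf. The 14 mm stud's top is 110 mm above the shelf.
- nut_a (a joint): Angle in rad by which the wing nut 'a' is unscrewed: 0 = fully home (a stop that gives a little), growing anticlockwise seen from above; 2 pi per turn; turning it clockwise seen from above brings it down. A loose nut needs about 0.05 N m to turn, stays where it is left, and may be 1 to 1.7 turns up; a tight one is at 0 and takes 0.5 N m to undo.
- nut_b (a joint): Angle in rad by which the wing nut 'b' is unscrewed: 0 = fully home (a stop that gives a little), growing anticlockwise seen from above; 2 pi per turn; turning it clockwise seen from above brings it down. Same behaviour as described for nut_a.
- thumb_pot: Small terracotta pot, 52 mm across the rim, 45 mm high, standing loose on the press's top board between the nuts, towards the far edge. Origin: centre of its underside. To be left alone.
- pot: Terracotta pot, 120 mm across, 110 mm high, loose, beyond the press. Origin: centre of its underside. To be left alone.
- jar: Empty glass jar with a steel screw lid, 76 mm across, 110 mm high, loose, off the press's +y end. Origin: centre of its underside. To be left alone.
- saucer: White ceramic saucer, 120 mm across, 18 mm high, loose, off the press's -y end. Origin: centre of its underside. To be left alone.
- trowel: Green plastic hand trowel, 270 mm long, 26 mm high, lying loose on the robot's side of the press. Origin on the shelf near its middle, x along it towards the blade. To be left alone.
- fork: Steel hand fork with a wooden handle, 230 mm long, 24 mm high, lying loose beyond the press. Origin on the shelf near its middle, x along it towards the tines. To be left alone.

How it is judged:
By the outcome, as a careful person would: the job done as asked, in the order asked, and still so for the second after the job is handed in, with the robot touching nothing.
It also fails if it takes over 67 s, if anything falls off the work surface, if the arm or the gripper's body presses on something with over 40 N, if the wrist force passes 120 N, or if a joint passes its speed limit or range.

## Robot

A 6-joint arm with a two-finger parallel gripper is mounted at the origin on the work surface. World frame = base frame: x ahead of the robot, y to its left, z up, the work surface at z = 0. Lengths are in m, angles in rad, forces in N, time in s.
With the tool pointing down it reaches from about 0.35 to 0.85 m from the base axis. Payload 8.1 kg.
Tool frame: the origin (TCP) lies between the finger pads; the fingertips stand 8 mm ahead of it and the grasp point (between the pads) lies 11 mm behind it (robot.tip_reach is the y of the fingertips in the tool frame, in m); y points along the fingers, z is the direction in which the jaws open and shut, and the axes are right-handed (so a half turn about y gives the same grasp; the last joint's range is limited). The gripper opens to 93 mm and grips with 3 to 60 N. Pads are 15 mm wide; open, the fingers measure 128 mm over their backs; the gripper's body (75 mm by 188 mm) begins 65 mm behind the grasp point.
Start: joints at [-1.353, 0.13, 1.488, -0, 1.523, -0.085], TCP at [0.179, -0.573, 0.227] pointing down, gripper open.
Joint ranges: [-2.96, 2.96], [-0.89, 2.26], [0.02, 2.5], [-1.34, 4.48], [0, 2.73], [-2.66, 2.66]. Speed limits (rad/s): [2.39, 2.39, 2.79, 3.14, 3.14, 3.14].

## Interface

Orientations are given as a rotation vector (axis times angle).
In Python, from plant import robot gives the robot as it stands.
- The arm moves only by the tool carry_out, never from a script. Its argument "increments" is a list of rows, each an object with "linear": the shift along the tool's x, y, z in m, a list of three; "yaw": the turn about the tool's y in rad. A call has 1 to 5 rows; each row is the pose to reach, as a shift and turn from the pose measured when the call began, along the tool's axes at that moment; what a row does not reach only later rows make up. A row lasts 1/8 s, in which the tool goes at most 62.5 mm and 10.7 degrees, less where a joint would pass 70% of its speed; a pose out of reach is approached as far as the arm can. A call with a gripper value outside its range is refused whole. "gripper" is the opening, from 0 (shut) to 1 (fully open), set as the call begins (left out, the last holds). The fingers move at their own pace and stop on an object; "newtons" is the grip in N (left out, the last holds). Time passes only in rows, so rows that repeat a pose let the fingers close. It gives the time, the measured TCP pose, the force and the opening at its end, in the units of the state.
- robot.read_state(): the state, without advancing time (a new reading comes with each control period).
- robot.read_camera(name): name is "scene" or "top" or "wrist"; returns the picture (384x512x3 uint8, blue, green, red); there is no depth.
- robot.camera_params(name): a dict with "fov_y" (degrees; the focal length in pixels is half the picture's height over the tangent of half this angle, whatever the lens; pixels are square), "cx", "cy" (the principal point, pixels), "R" (3x3) and "t" (3): a world point X has camera coordinates R X + t. Camera axes: x right, y down, z forward; pixel columns grow to the right and rows downward; lengths in m; the calibration is good to about 2 mm. A picture is of the moment at which its call begins: read the wrist's pose just before it. camera_params takes no time and is no camera call; for the wrist camera it gives the pose at the moment of the call.
- robot.close_job(): hands the job in, once; it reports no verdict.
The state is a dict: "t": time; "q": joint angles; "dq": joint speeds; "joint_torque": joint torques, N m; "tool_pos": TCP position; "orientation": TCP orientation; "force": force on the tool from outside, world axes, zero at the start; "wrist_torque": the same for the moment, N m; "opening": finger opening in m.
Only numpy, scipy, OpenCV 4.12 (cv2) and the standard library are available. Lean on these libraries where they do the work, as an engineer would, in place of code of your own. Each camera call takes 0.05 s, during which the arm holds its last target.

## Working session

There is one attempt and no reset: what is moved stays moved. The work goes in short steps, Python scripts to look and compute and a tool call to move; the robot and the scene stay as the last step left them, time stands still between calls to the robot, and variables do not carry over. Pictures are saved under pics/ and viewed, and the job is handed in when it is done.

Besides the shell and the picture viewer there is one more tool, called after "Request:" as a command line: name --argument value ..., lists and objects as JSON in quotes. carry_out: Moves the arm, as the interface text tells. Its arguments: {"type":"object","properties":{"increments":{"type":"array","items":{"type":"object","properties":{"linear":{"type":"array","items":{"type":"number"}},"yaw":{"type":"number"}}}},"gripper":{"type":"number"},"newtons":{"type":"number"}},"required":["increments"]}

```bash
ls; mkdir -p pics; python3 - <<'E'
from plant import robot
import cv2
print(robot.read_state())
print(robot.tip_reach)
for n in ("scene","top","wrist"):
    p=robot.camera_params(n);print(n,p)
    cv2.imwrite(f"pics/{n}0.png",robot.read_camera(n))
E
```

```text
pics
{'t': 0.0, 'q': array([-1.35337263e+00,  1.31150334e-01,  1.48922798e+00, -6.30208865e-06,
        1.52299211e+00, -8.54225700e-02]), 'dq': array([-5.86239228e-05, -2.10527756e-03, -6.89743661e-04, -2.59684622e-04,
        6.78898609e-04, -7.09196675e-04]), 'joint_torque': array([-2.40945665e-04, -5.59843183e+01, -4.91760492e+01,  7.66004319e-02,
        3.53536033e-02, -1.43068119e-04]), 'tool_pos': array([ 0.17883416, -0.57217287,  0.22562207]), 'orientation': array([-0.31422457,  2.06025927, -2.05656646]), 'force': array([-0.47388632,  0.1053965 , -0.04488172]), 'wrist_torque': array([-0.03024632,  0.05096286,  0.04810094]), 'opening': 0.09304477948917346}
0.008
scene {'fov_y': 45.383324804716544, 'cx': 243.4342676861841, 'cy': 196.29652731957017, 'R': array([[-0.56695326,  0.82370854, -0.00826059],
       [ 0.44153301,  0.29540793, -0.8472206 ],
       [-0.6954226 , -0.48398181, -0.531177  ]]), 't': array([ 0.30246126, -0.202043  ,  1.74691243])}
top {'fov_y': 43.73522638249333, 'cx': 258.7306707954561, 'cy': 191.5334232761644, 'R': array([[ 0.02207056, -0.99961054, -0.01707783],
       [-0.99695235, -0.02072696, -0.07520903],
       [ 0.07482577,  0.01868569, -0.99702154]]), 't': array([0.0272492 , 0.59121411, 1.1754548 ])}
wrist {'fov_y': 63.339701594392714, 'cx': 253.1968570787812, 'cy': 195.44425364534027, 'R': array([[ 0.29758736, -0.9546914 , -0.00246694],
       [-0.92573531, -0.28919113,  0.24368553],
       [-0.23335789, -0.070234  , -0.96985116]]), 't': array([-0.59765533, -0.02849143,  0.38950375])}
```

View pics/scene0.png

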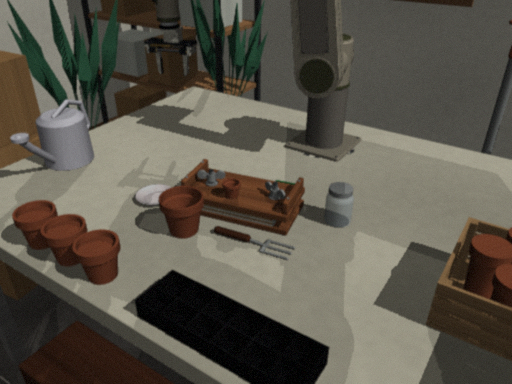

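View pics/top0.png

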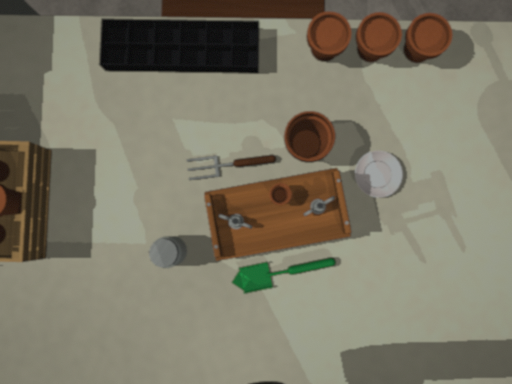

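View pics/wrist0.png

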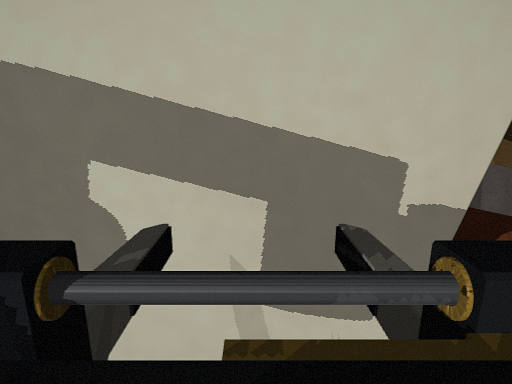

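The scene view shows the press with two nuts. In the top view the nuts are near (236,222) and (319,207), the thumb pot is near (281,194), and the trowel is on the robot side near y≈270. I'll enlarge the nuts.

```bash
cat > h.py <<'E'
import numpy as np, cv2
from plant import robot
def K(p):
    f=192/np.tan(np.radians(p['fov_y']/2)); return f,p['cx'],p['cy']
def ray(p,u,v):
    f,cx,cy=K(p); R=np.array(p['R']);t=np.array(p['t'])
    return -R.T@t, R.T@np.array([(u-cx)/f,(v-cy)/f,1])
def onz(p,u,v,z):
    o,d=ray(p,u,v); return o+d*(z-o[2])/d[2]
def proj(p,X):
    f,cx,cy=K(p); c=np.array(p['R'])@np.array(X)+p['t']; return np.array([f*c[0]/c[2]+cx,f*c[1]/c[2]+cy])
def tri(p1,a,p2,b):
    o1,d1=ray(p1,*a);o2,d2=ray(p2,*b)
    s=np.linalg.lstsq(np.c_[d1,-d2],o2-o1,rcond=None)[0]
    P,Q=o1+d1*s[0],o2+d2*s[1]; return (P+Q)/2,np.linalg.norm(P-Q)
E
python3 - <<'E'
from h import *
t=cv2.imread('pics/top0.png')[160:300,190:360]; cv2.imwrite('pics/top0z.png',cv2.resize(t,None,fx=4.7,fy=4.2,interpolation=cv2.INTER_CUBIC) if 0 else cv2.resize(t,None,fx=4,fy=4,interpolation=cv2.INTER_CUBIC))
s=cv2.imread('pics/scene0.png')[150:240,170:310]; cv2.imwrite('pics/scene0z.png',cv2.resize(s,None,fx=5,fy=5,interpolation=cv2.INTER_CUBIC))
E
```

```text
(no output)
```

View pics/top0z.png

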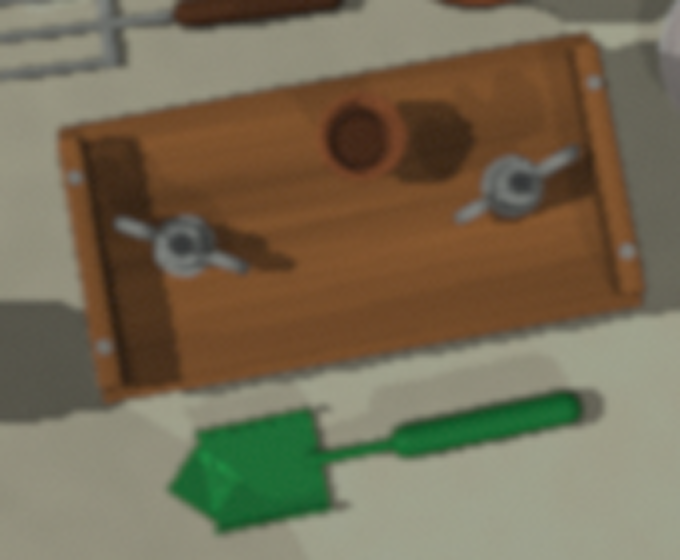

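View pics/scene0z.png

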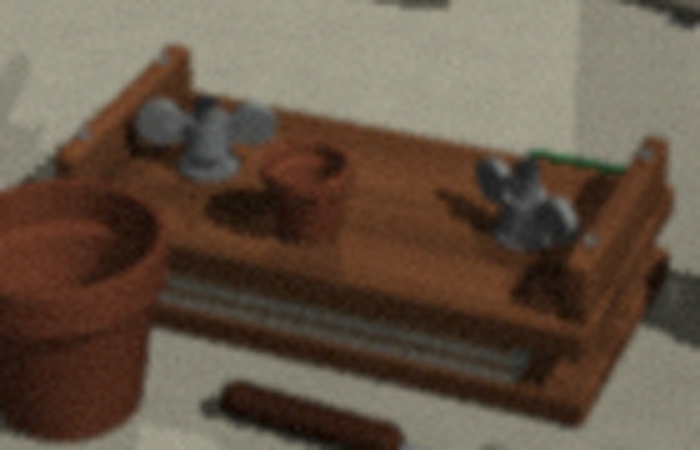

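```bash
python3 - <<'E'
from h import *
p=robot.camera_params('top');s=robot.camera_params('scene')
T=lambda x,y:(190+x/4,160+y/4); S=lambda x,y:(170+x/5,150+y/5)
for n,a in dict(Rstud=(521,183),Lstud=(182,243)).items(): print(n,onz(p,*T(*a),.11))
for n,a,b in [('Rstud',(521,183),(207,104)),('Lstud',(182,243),(527,165))]: print(n,tri(p,T(*a),s,S(*b)))
for n,a in dict(c1=(62,128),c2=(590,35),c3=(642,300),c4=(108,402)).items(): print(n,onz(p,*T(*a),.10))
for n,a in dict(R1=(578,152),R2=(460,218),L1=(118,222),L2=(246,268)).items(): print(n,onz(p,*T(*a),.098))
print('pot',onz(p,*T(360,137),.109))
from scipy.spatial.transform import Rotation as R
st=robot.read_state(); print(R.from_rotvec(st['orientation']).as_matrix())
w=robot.camera_params('wrist'); print('wcam pos',-w['R'].T@w['t'])
E
```

```text
Rstud [ 0.55395121 -0.10457725  0.11      ]
Lstud [0.51508905 0.0904817  0.11      ]
Rstud (array([ 0.5529222 , -0.10344105,  0.10284282]), np.float64(0.004696977126997423))
Lstud (array([0.51372302, 0.09306755, 0.10565962]), np.float64(0.005401090007312619))
c1 [0.58098453 0.16330228 0.1       ]
c2 [ 0.64204525 -0.1449348   0.1       ]
c3 [ 0.48807836 -0.17648668  0.1       ]
c4 [0.42225748 0.13172127 0.1       ]
R1 [ 0.57335712 -0.13890365  0.098     ]
R2 [ 0.53334107 -0.07064996  0.098     ]
L1 [0.52668592 0.12905977 0.098     ]
L2 [0.50150594 0.05353673 0.098     ]
pot [ 0.57870952 -0.01118875  0.109     ]
[[-9.54524906e-01 -3.41327489e-04  2.98130990e-01]
 [-2.98131172e-01  1.39528200e-03 -9.54523891e-01]
 [-9.01715616e-05 -9.99998968e-01 -1.43359178e-03]]
wcam pos [ 0.24238099 -0.55149542  0.3833591 ]
```

Request:
carry_out --increments '[{"linear": [-0.035, 0, -0.04]}, {"linear": [-0.075, -0.005, -0.085]}, {"linear": [-0.115, -0.01, -0.13]}, {"linear": [-0.155, -0.015, -0.175]}, {"linear": [-0.195, -0.02, -0.22]}]' --gripper 0 --newtons 20

```text
$.increments[0]: bad value
```

Request:
carry_out --increments '[{"linear": [-0.04, 0, -0.045]}, {"linear": [-0.08, -0.005, -0.09]}, {"linear": [-0.11, -0.01, -0.125]}, {"linear": [-0.13, -0.01, -0.15]}, {"linear": [-0.13, -0.01, -0.15]}]'

```text
$.increments[0]: bad value
```

```bash
python3 - <<'E'
from h import *
import pickle
st=robot.read_state();p=robot.camera_params('wrist');im=robot.read_camera('wrist')
print(st['t'],st['tool_pos'],st['orientation'],st['force'],st['opening'])
pickle.dump(p,open('w1.pkl','wb'));cv2.imwrite('pics/w1.png',im)
E
```

```text
0.15 [ 0.17881163 -0.57229336  0.22581643] [-0.31412002  2.05996871 -2.05698938] [ 0.49169786  0.18032823 -0.35040484] 0.0931042998737551
```

View pics/w1.png

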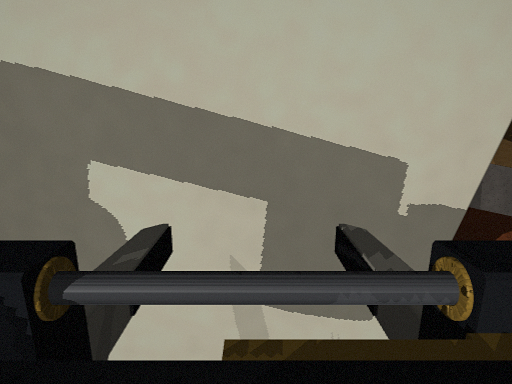

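Nothing moved; each row probably needs an explicit yaw.

Request:
carry_out --increments '[{"linear": [-0.035, 0, -0.04], "yaw": 0}, {"linear": [-0.075, -0.005, -0.085], "yaw": 0}, {"linear": [-0.115, -0.01, -0.13], "yaw": 0}, {"linear": [-0.155, -0.015, -0.175], "yaw": 0}, {"linear": [-0.195, -0.02, -0.22], "yaw": 0}]' --gripper 0 --newtons 20

```text
t: 0.82
tool_pos: [0.2998, -0.3024, 0.2463]
orientation: [-0.313, 2.06, -2.058]
force: [0.7, 0.3, -0.4]
opening: 0.0479
```

Request:
carry_out --increments '[{"linear": [-0.04, 0, -0.045], "yaw": 0}, {"linear": [-0.08, -0.005, -0.09], "yaw": 0}, {"linear": [-0.11, -0.01, -0.125], "yaw": 0}, {"linear": [-0.13, -0.01, -0.15], "yaw": 0}, {"linear": [-0.13, -0.01, -0.15], "yaw": 0}]'

```text
t: 1.45
tool_pos: [0.3797, -0.1189, 0.2566]
orientation: [-0.317, 2.057, -2.055]
force: [0.1, -0.5, -0.2]
opening: 0.001
```

```bash
python3 - <<'E'
from h import *
import pickle
st=robot.read_state();p=robot.camera_params('wrist');im=robot.read_camera('wrist')
print(st['t'],st['tool_pos'],st['orientation'],st['force'],st['opening'])
pickle.dump(p,open('w1.pkl','wb'));cv2.imwrite('pics/w1b.png',im)
E
```

```text
1.45 [ 0.37967729 -0.1188565   0.25655864] [-0.31656072  2.05748409 -2.05507884] [ 0.08058331 -0.54711618 -0.15997258] 0.0010284449675009488
```

View pics/w1b.png

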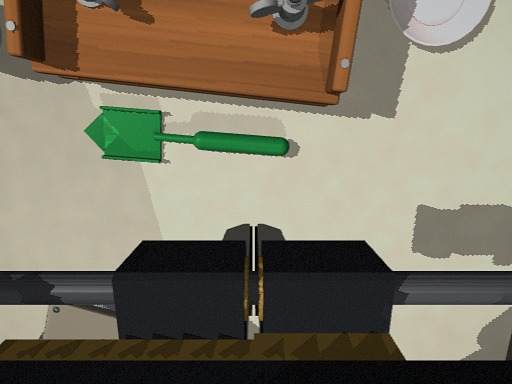

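The right nut is at the top edge near (290,10), so I need to go further forward. I'll take two views about 0.12 m apart.

Request:
carry_out --increments '[{"linear": [-0.04, 0, 0.0], "yaw": 0}, {"linear": [-0.08, 0, 0], "yaw": 0}, {"linear": [-0.1, 0, 0], "yaw": 0}, {"linear": [-0.1, 0, 0], "yaw": 0}]'

```text
t: 2.0
tool_pos: [0.4748, -0.0908, 0.2558]
orientation: [-0.317, 2.059, -2.057]
force: [-0.6, -0.4, 0.7]
opening: 0.0003
```

```bash
python3 - <<'E'
from h import *
import pickle
p=robot.camera_params('wrist');im=robot.read_camera('wrist')
pickle.dump(p,open('w1.pkl','wb'));cv2.imwrite('pics/w1c.png',im)
E
```

Request:
carry_out --increments '[{"linear": [0, 0, -0.05], "yaw": 0}, {"linear": [0, 0, -0.1], "yaw": 0}, {"linear": [0, 0, -0.13], "yaw": 0}, {"linear": [0, 0, -0.13], "yaw": 0}]'

```text
t: 2.55
tool_pos: [0.4343, 0.0335, 0.2563]
orientation: [-0.318, 2.058, -2.056]
force: [-0.3, -0.5, -0.0]
opening: 0.0001
```

```bash
python3 - <<'E'
from h import *
import pickle
st=robot.read_state();p=robot.camera_params('wrist');im=robot.read_camera('wrist')
print(st['t'],st['tool_pos'])
pickle.dump(p,open('w2.pkl','wb'));cv2.imwrite('pics/w2.png',im)
E
```

```text
2.55 [0.43428203 0.03350918 0.25631034]
```

View pics/w1c.png

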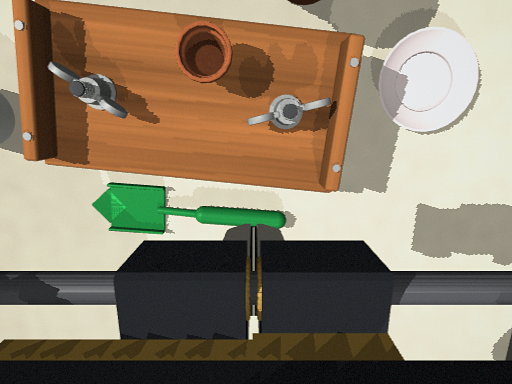

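View pics/w2.png

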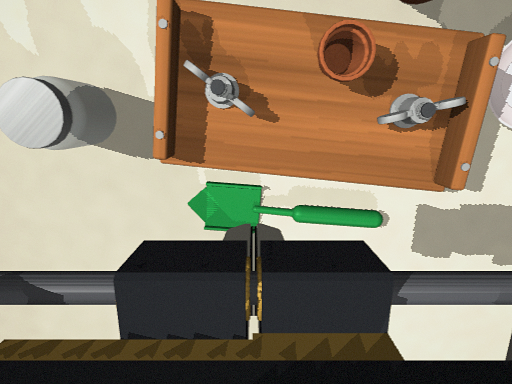

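```bash
python3 - <<'E'
from h import *
a=cv2.imread('pics/w1c.png');b=cv2.imread('pics/w2.png')
def c(i,x,y):return cv2.resize(i[y:y+72,x:x+96],None,fx=4,fy=4,interpolation=cv2.INTER_CUBIC)
cv2.imwrite('pics/nuts.png',np.vstack([np.hstack([c(a,40,55),c(a,240,75)]),np.hstack([c(b,175,50),c(b,370,75)])]))
E
```

```text
(no output)
```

View pics/nuts.png

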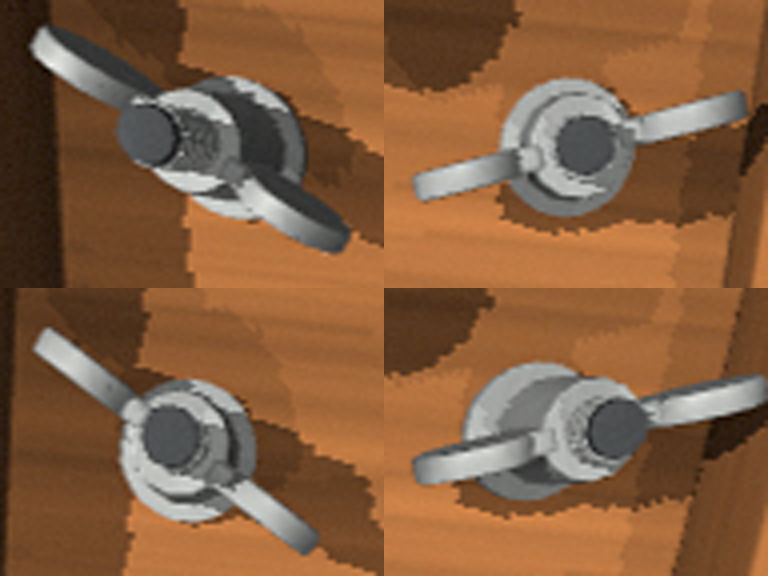

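```bash
python3 - <<'E'
from h import *
import pickle
a=pickle.load(open('w1.pkl','rb'));b=pickle.load(open('w2.pkl','rb'))
L1=lambda x,y:(40+x/4,55+y/4);R1=lambda x,y:(240+(x-384)/4,75+y/4)
L2=lambda x,y:(175+x/4,50+(y-288)/4);R2=lambda x,y:(370+(x-384)/4,75+(y-288)/4)
for n,x,y in [('L stud',L1(149,135),L2(172,436)),('L hubtop',L1(195,140),L2(183,440)),('L flange',L1(245,147),L2(188,450)),
 ('R stud',R1(584,145),R2(618,430)),('R hubtop',R1(578,147),R2(592,430)),('R flange',R1(567,147),R2(540,430)),
 ('L tip1',L1(37,42),L2(43,340)),('L tip2',L1(342,245),L2(312,545)),('R tip1',R1(418,190),R2(416,475)),('R tip2',R1(742,105),R2(764,390)),
 ('screwRfar',(354,62),(494,62)),('screwRnear',(336,168),(466,167)),('screwLfar',(19,25),(162,23)),('screwLnear',(27,136),(160,135))]:
    X,e=tri(a,x,b,y);print(n,X.round(4),round(e*1e3,1))
E
```

```text
L stud [0.5136 0.0944 0.1089] 0.1
L hubtop [0.5143 0.0941 0.0891] 0.5
L flange [0.5141 0.0958 0.0592] 0.1
R stud [ 0.5533 -0.1009  0.109 ] 0.5
R hubtop [ 0.5533 -0.1007  0.0975] 0.0
R flange [ 0.5537 -0.1005  0.0713] 0.1
L tip1 [0.5257 0.1316 0.0942] 0.8
L tip2 [0.4999 0.0561 0.0841] 0.6
R tip1 [ 0.5313 -0.0664  0.0906] 0.5
R tip2 [ 0.574  -0.1351  0.0998] 0.4
screwRfar [ 0.6132 -0.1441  0.1013] 1.0
screwRnear [ 0.5156 -0.1636  0.103 ] 0.2
screwLfar [0.552  0.1596 0.0995] 0.2
screwLnear [0.454  0.1374 0.1028] 0.6
```

```bash
cat > plan.py <<'E'
from h import *
from scipy.spatial.transform import Rotation as Ro
S=np.array([.5533,-.1008]); yp=np.arctan2(.199,.980)   # press yaw
def psi(th): return .5*th+30
def pose(th,gap=0,rho=30,z=.086,ps=None):
    ps=psi(th) if ps is None else ps
    t=np.radians(th);d=np.radians(abs(th-ps));u=np.array([np.cos(t),np.sin(t)]);n=np.array([-u[1],u[0]])
    h=17.5*abs(np.cos(d))+7.5*abs(np.sin(d))
    c=(rho*u+(3.5+h+gap)*n)/1e3
    w=S+[c[0]*np.cos(yp)-c[1]*np.sin(yp),c[0]*np.sin(yp)+c[1]*np.cos(yp)]
    return np.r_[w,z],ps
def inc(lst,st=None):
    st=st or robot.read_state(); R=Ro.from_rotvec(st['orientation']).as_matrix()
    # finger radial axis angle in press frame from tool x
    cur=np.degrees(np.arctan2(R[1,0],R[0,0])-yp)
    print('t',st['t'],'pos',st['tool_pos'].round(4),'F',st['force'].round(1),'q6',st['q'][5].round(2),'cur psi',round(cur,1))
    for P,ps in lst:
        d=R.T@(P-st['tool_pos']); 
        dy=(cur-ps+90)%180-90   # cw positive
        print(d.round(4).tolist(),'yaw',round(np.radians(dy),3),'alt',round(np.radians(dy-180*np.sign(dy)),3))
E
python3 - <<'E'
from plan import *
print(robot.read_state()['q'].round(3))
inc([pose(111,20,z=.17),pose(111,20)])
E
```

```text
[-0.043 -0.337  1.87   0.     1.609  1.223]
t 2.6 pos [0.4347 0.0326 0.2563] F [ 0.3 -0.9  0.6] q6 1.22 cur psi -174.0
[-0.0242, 0.0862, 0.1449] yaw -1.388 alt 1.754
[-0.0243, 0.1702, 0.145] yaw -1.388 alt 1.754
```

Request:
carry_out --increments '[{"linear": [-0.005, 0, 0.03], "yaw": -0.18}, {"linear": [-0.01, 0, 0.07], "yaw": -0.36}, {"linear": [-0.015, 0.02, 0.11], "yaw": -0.54}, {"linear": [-0.02, 0.04, 0.145], "yaw": -0.72}, {"linear": [-0.024, 0.06, 0.145], "yaw": -0.9}]'

```text
t: 3.22
tool_pos: [0.5011, -0.1027, 0.1954]
orientation: [-1.016, 1.473, -1.473]
force: [0.6, -0.3, -0.2]
opening: 0.0007
```

```bash
python3 - <<'E'
from plan import *
inc([pose(111,20,z=.13),pose(111,20)])
E
```

```text
t 3.225 pos [ 0.5011 -0.1027  0.1954] F [ 0.6 -0.3 -0.2] q6 0.06 cur psi -122.4
[-0.0043, 0.0654, -0.0013] yaw -0.486 alt 2.655
[-0.0043, 0.1094, -0.0013] yaw -0.486 alt 2.655
```

Request:
carry_out --increments '[{"linear": [-0.004, 0.02, -0.001], "yaw": -0.18}, {"linear": [-0.004, 0.04, -0.001], "yaw": -0.36}, {"linear": [-0.004, 0.065, -0.001], "yaw": -0.486}, {"linear": [-0.004, 0.065, -0.001], "yaw": -0.486}]'

```text
t: 3.72
tool_pos: [0.4993, -0.0999, 0.1281]
orientation: [-1.267, 1.126, -1.118]
force: [0.0, -0.5, 0.4]
opening: 0.0002
```

```bash
python3 - <<'E'
from plan import *
inc([pose(111,20,z=.1),pose(111,20)])
cv2.imwrite('pics/w3.png',robot.read_camera('wrist'))
s=robot.read_camera('scene');cv2.imwrite('pics/s3.png',cv2.resize(s[110:240,130:330],None,fx=4,fy=4,interpolation=cv2.INTER_CUBIC))
E
```

```text
t 3.725 pos [ 0.4993 -0.0999  0.1281] F [ 0.  -0.5  0.4] q6 -0.42 cur psi -94.7
[-0.0013, 0.0281, 0.0024] yaw -0.003 alt 3.139
[-0.0012, 0.0421, 0.0024] yaw -0.003 alt 3.139
```

View pics/w3.png

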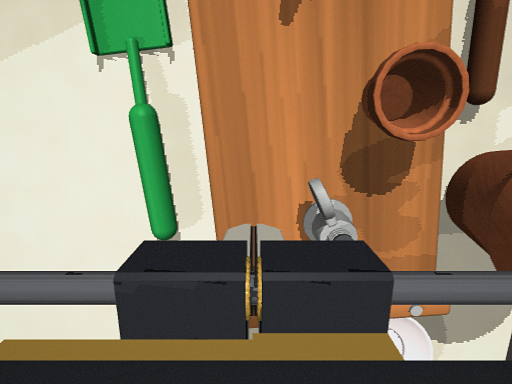

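View pics/s3.png

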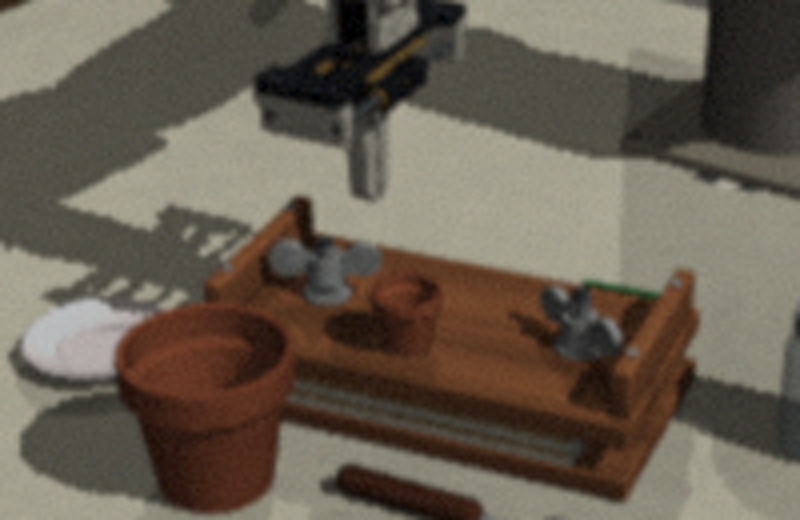

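The wrist view shows the closed fingertip at about (255,230), clear to the left of the wing at (320,200), over bare board. I'll go down.

Request:
carry_out --increments '[{"linear": [-0.001, 0.021, 0.002], "yaw": 0}, {"linear": [-0.001, 0.042, 0.002], "yaw": 0}, {"linear": [-0.001, 0.042, 0.002], "yaw": 0}]'

```text
t: 4.2
tool_pos: [0.5026, -0.099, 0.0887]
orientation: [-1.264, 1.126, -1.123]
force: [0.0, 0.1, 0.4]
opening: 0.0006
```

```bash
python3 - <<'E'
from plan import *
inc([pose(111,5)]+[pose(t) for t in (106,96,86,76,66,56)])
E
```

```text
t 4.2 pos [ 0.5026 -0.099   0.0887] F [0.  0.1 0.4] q6 -0.41 cur psi -94.9
[-0.0073, 0.0027, 0.0123] yaw -0.007 alt 3.135
[-0.0123, 0.0027, 0.0184] yaw 0.037 alt -3.105
[-0.0176, 0.0026, 0.0225] yaw 0.124 alt -3.018
[-0.022, 0.0026, 0.0275] yaw 0.211 alt -2.93
[-0.0254, 0.0026, 0.0333] yaw 0.299 alt -2.843
[-0.0277, 0.0026, 0.0398] yaw 0.386 alt -2.756
[-0.0289, 0.0026, 0.0462] yaw 0.473 alt -2.669
```

Request:
carry_out --increments '[{"linear": [-0.007, 0.003, 0.012], "yaw": 0}, {"linear": [-0.012, 0.003, 0.018], "yaw": 0.04}, {"linear": [-0.018, 0.003, 0.023], "yaw": 0.12}, {"linear": [-0.022, 0.003, 0.028], "yaw": 0.21}, {"linear": [-0.026, 0.003, 0.034], "yaw": 0.3}]'

```text
t: 4.82
tool_pos: [0.5348, -0.0689, 0.087]
orientation: [-1.116, 1.347, -1.348]
force: [-0.8, -0.9, 0.7]
opening: 0.0004
```

```bash
python3 - <<'E'
from plan import *
inc([pose(t) for t in (66,56,46,36,26,16)])
cv2.imwrite('pics/w4.png',robot.read_camera('wrist'))
E
```

```text
t 4.825 pos [ 0.5348 -0.0689  0.087 ] F [-0.8 -0.9  0.7] q6 -0.03 cur psi -112.3
[-0.0028, 0.001, 0.0037] yaw 0.082 alt -3.059
[-0.0058, 0.001, 0.0095] yaw 0.17 alt -2.972
[-0.0081, 0.001, 0.015] yaw 0.257 alt -2.885
[-0.0093, 0.001, 0.0211] yaw 0.344 alt -2.798
[-0.0095, 0.001, 0.0274] yaw 0.431 alt -2.71
[-0.0084, 0.001, 0.0338] yaw 0.519 alt -2.623
```

View pics/w4.png

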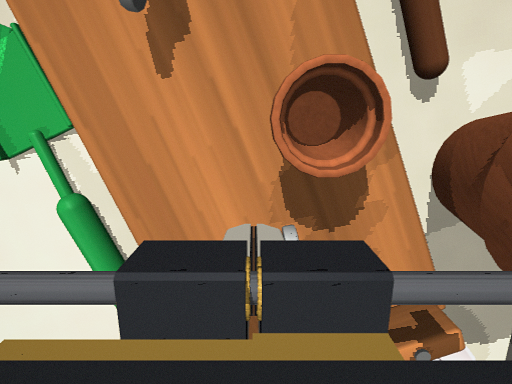

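The wing tip at (290,232) is right beside the fingertip and being pushed. I'll continue the stroke.

Request:
carry_out --increments '[{"linear": [-0.003, 0.001, 0.004], "yaw": 0.08}, {"linear": [-0.006, 0.001, 0.0095], "yaw": 0.17}, {"linear": [-0.008, 0.001, 0.015], "yaw": 0.26}, {"linear": [-0.0095, 0.001, 0.021], "yaw": 0.345}, {"linear": [-0.0095, 0.001, 0.0275], "yaw": 0.43}]'

```text
t: 5.5
tool_pos: [0.5649, -0.064, 0.087]
orientation: [-0.846, 1.652, -1.654]
force: [-2.2, 0.0, -0.3]
opening: 0.0005
```

```bash
python3 - <<'E'
from plan import *
inc([pose(t) for t in (16,6,-4,-14,-24,-34)])
E
```

```text
t 5.5 pos [ 0.5649 -0.064   0.087 ] F [-2.2  0.  -0.3] q6 0.42 cur psi -137.3
[-0.0003, 0.001, 0.0054] yaw 0.083 alt -3.059
[-0.0009, 0.001, 0.012] yaw 0.17 alt -2.972
[-0.0002, 0.001, 0.0186] yaw 0.257 alt -2.884
[0.0018, 0.001, 0.0251] yaw 0.345 alt -2.797
[0.005, 0.001, 0.0311] yaw 0.432 alt -2.71
[0.0094, 0.001, 0.0365] yaw 0.519 alt -2.622
```

Request:
carry_out --increments '[{"linear": [0, 0.001, 0.0055], "yaw": 0.083}, {"linear": [-0.001, 0.001, 0.012], "yaw": 0.17}, {"linear": [0, 0.001, 0.0185], "yaw": 0.257}, {"linear": [0.002, 0.001, 0.025], "yaw": 0.345}, {"linear": [0.005, 0.001, 0.031], "yaw": 0.43}]'

```text
t: 6.12
tool_pos: [0.5883, -0.0857, 0.0871]
orientation: [-0.507, 1.931, -1.933]
force: [0.4, 1.1, 0.1]
opening: 0.0004
```

```bash
python3 - <<'E'
from plan import *
inc([pose(t) for t in (-24,-34,-44,-44)])
E
```

```text
t 6.125 pos [ 0.5883 -0.0857  0.0871] F [0.4 1.1 0.1] q6 0.83 cur psi -162.0
[0.0012, 0.0011, -0.0] yaw 0.0 alt -3.141
[0.0029, 0.0011, 0.0067] yaw 0.088 alt -3.054
[0.0059, 0.0011, 0.0129] yaw 0.175 alt -2.967
[0.0059, 0.0011, 0.0129] yaw 0.175 alt -2.967
```

Request:
carry_out --increments '[{"linear": [0.003, 0.001, 0.007], "yaw": 0.088}, {"linear": [0.003, 0.001, 0.007], "yaw": 0.088}, {"linear": [0.001, 0, 0], "yaw": 0.088}, {"linear": [0.001, -0.025, 0], "yaw": 0}, {"linear": [0.001, -0.05, 0], "yaw": -0.15}]'

```text
t: 6.75
tool_pos: [0.587, -0.0853, 0.1376]
orientation: [-0.639, 1.833, -1.835]
force: [-0.3, 0.1, -0.9]
opening: 0.0006
```

```bash
python3 - <<'E'
from plan import *
inc([pose(146,15,z=.137),pose(146,15)])
import pickle
p=robot.camera_params('wrist');im=robot.read_camera('wrist')
cv2.imwrite('pics/w5.png',im)
t=robot.read_camera('top')[160:260,190:360]; cv2.imwrite('pics/t5.png',cv2.resize(t,None,fx=4,fy=4,interpolation=cv2.INTER_CUBIC))
E
```

```text
t 6.75 pos [ 0.587  -0.0853  0.1376] F [-0.3  0.1 -0.9] q6 0.67 cur psi -153.0
[0.0825, 0.0006, -0.0174] yaw -1.327 alt 1.815
[0.0825, 0.0516, -0.0174] yaw -1.327 alt 1.815
```

View pics/w5.png

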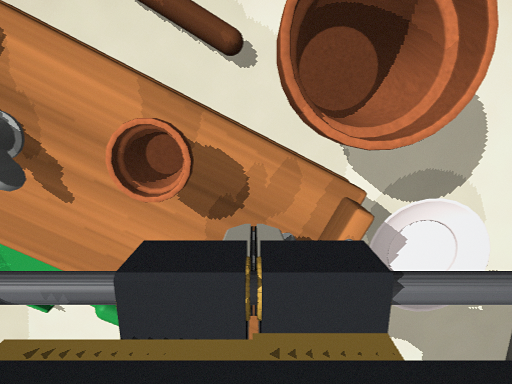

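View pics/t5.png

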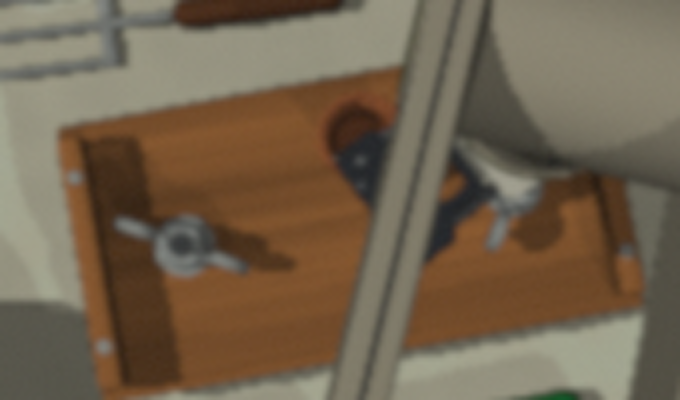

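The top view shows the wing now pointing towards the robot, near (497,235). That matches a wing at about 140–146° in the press frame. I'll go round to the start of the next stroke.

Request:
carry_out --increments '[{"linear": [0.015, 0, -0.004], "yaw": -0.18}, {"linear": [0.03, 0, -0.008], "yaw": -0.36}, {"linear": [0.05, 0, -0.012], "yaw": -0.54}, {"linear": [0.07, 0, -0.017], "yaw": -0.72}, {"linear": [0.082, 0, -0.017], "yaw": -0.9}]'

```text
t: 7.48
tool_pos: [0.5134, -0.1231, 0.1392]
orientation: [-1.206, 1.203, -1.212]
force: [0.7, -0.5, 0.1]
opening: 0.0003
```

```bash
python3 - <<'E'
from plan import *
inc([pose(146,15,z=.137),pose(146,15)])
E
```

```text
t 7.475 pos [ 0.5134 -0.1231  0.1392] F [ 0.7 -0.5  0.1] q6 -0.33 cur psi -101.4
[-0.0002, 0.0022, -0.0018] yaw -0.426 alt 2.716
[-0.0003, 0.0532, -0.0021] yaw -0.426 alt 2.716
```

Request:
carry_out --increments '[{"linear": [0, 0, -0.002], "yaw": -0.18}, {"linear": [0, 0.002, -0.002], "yaw": -0.36}, {"linear": [0, 0.01, -0.002], "yaw": -0.426}, {"linear": [0, 0.035, -0.002], "yaw": -0.426}, {"linear": [0, 0.053, -0.002], "yaw": -0.426}]'

```text
t: 8.1
tool_pos: [0.5109, -0.1226, 0.0843]
orientation: [-1.379, 0.887, -0.894]
force: [0.1, 0.8, -0.0]
opening: 0.0003
```

```bash
python3 - <<'E'
from plan import *
inc([pose(146,8),pose(146,2)]+[pose(t) for t in (136,126,116)])
cv2.imwrite('pics/w6.png',robot.read_camera('wrist'))
E
```

```text
t 8.1 pos [ 0.5109 -0.1226  0.0843] F [ 0.1  0.8 -0. ] q6 -0.76 cur psi -77.1
[-0.0042, -0.0017, 0.0056] yaw -0.002 alt 3.14
[-0.0083, -0.0017, 0.01] yaw -0.002 alt 3.14
[-0.0155, -0.0017, 0.0129] yaw 0.085 alt -3.056
[-0.0212, -0.0018, 0.0154] yaw 0.173 alt -2.969
[-0.0265, -0.0018, 0.0189] yaw 0.26 alt -2.882
```

View pics/w6.png

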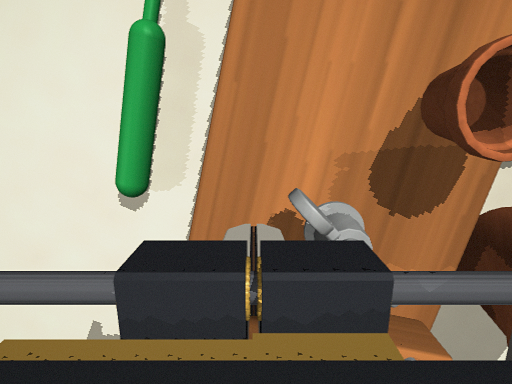

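The wing tip is at (292,190), to the right of the fingertip, so I'm behind it. Starting stroke 2.

Request:
carry_out --increments '[{"linear": [-0.004, -0.002, 0.0055], "yaw": 0}, {"linear": [-0.008, -0.002, 0.01], "yaw": 0}, {"linear": [-0.0155, -0.002, 0.013], "yaw": 0.085}, {"linear": [-0.021, -0.002, 0.0155], "yaw": 0.17}, {"linear": [-0.0265, -0.002, 0.019], "yaw": 0.26}]'

```text
t: 8.78
tool_pos: [0.5168, -0.0901, 0.085]
orientation: [-1.28, 1.086, -1.091]
force: [-1.0, -1.5, -0.3]
opening: 0.0005
```

```bash
python3 - <<'E'
from plan import *
inc([pose(t) for t in (116,106,96,86,76,66)])
E
```

```text
t 8.775 pos [ 0.5168 -0.0901  0.085 ] F [-1.  -1.5 -0.3] q6 -0.43 cur psi -92.2
[0.0006, -0.001, 0.0004] yaw -0.003 alt 3.139
[-0.005, -0.001, 0.0036] yaw 0.085 alt -3.057
[-0.01, -0.001, 0.0078] yaw 0.172 alt -2.97
[-0.0142, -0.001, 0.0131] yaw 0.259 alt -2.883
[-0.0174, -0.001, 0.0191] yaw 0.346 alt -2.795
[-0.0193, -0.001, 0.0257] yaw 0.434 alt -2.708
```

Request:
carry_out --increments '[{"linear": [-0.005, -0.001, 0.0035], "yaw": 0.085}, {"linear": [-0.01, -0.001, 0.008], "yaw": 0.17}, {"linear": [-0.014, -0.001, 0.013], "yaw": 0.26}, {"linear": [-0.0175, -0.001, 0.019], "yaw": 0.345}, {"linear": [-0.0195, -0.001, 0.0255], "yaw": 0.43}]'

```text
t: 9.4
tool_pos: [0.5395, -0.0663, 0.087]
orientation: [-1.067, 1.401, -1.408]
force: [-1.5, -0.2, 0.4]
opening: 0.0005
```

```bash
python3 - <<'E'
from plan import *
inc([pose(t) for t in (66,56,46,36,26,16)])
cv2.imwrite('pics/w7.png',robot.read_camera('wrist'))
E
```

```text
t 9.4 pos [ 0.5395 -0.0663  0.087 ] F [-1.5 -0.2  0.4] q6 0.05 cur psi -117.0
[0.0007, 0.001, -0.0004] yaw 0.001 alt -3.141
[-0.0029, 0.001, 0.0051] yaw 0.088 alt -3.053
[-0.0055, 0.0011, 0.0105] yaw 0.175 alt -2.966
[-0.0073, 0.0011, 0.0164] yaw 0.263 alt -2.879
[-0.0079, 0.0011, 0.0227] yaw 0.35 alt -2.792
[-0.0074, 0.0011, 0.0291] yaw 0.437 alt -2.704
```

View pics/w7.png

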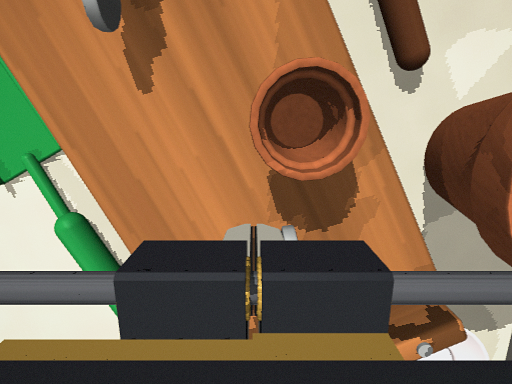

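The wing tip at (290,232) is riding against the fingertip. Continuing.

Request:
carry_out --increments '[{"linear": [-0.003, 0.001, 0.005], "yaw": 0.088}, {"linear": [-0.0055, 0.001, 0.0105], "yaw": 0.175}, {"linear": [-0.0075, 0.001, 0.0165], "yaw": 0.26}, {"linear": [-0.008, 0.001, 0.0225], "yaw": 0.35}, {"linear": [-0.0075, 0.001, 0.029], "yaw": 0.435}]'

```text
t: 10.07
tool_pos: [0.5702, -0.0663, 0.0868]
orientation: [-0.78, 1.706, -1.712]
force: [-1.6, 1.0, 0.5]
opening: 0.0004
```

```bash
python3 - <<'E'
from plan import *
inc([pose(t) for t in (16,6,-4,-14,-24,-34)])
E
```

```text
t 10.075 pos [ 0.5702 -0.0663  0.0868] F [-1.6  1.   0.5] q6 0.51 cur psi -142.2
[0.001, 0.0008, -0.0001] yaw -0.003 alt 3.138
[-0.0001, 0.0008, 0.0064] yaw 0.084 alt -3.057
[-0.0, 0.0008, 0.013] yaw 0.171 alt -2.97
[0.0014, 0.0009, 0.0197] yaw 0.259 alt -2.883
[0.0041, 0.0009, 0.026] yaw 0.346 alt -2.796
[0.008, 0.0009, 0.0317] yaw 0.433 alt -2.708
```

Request:
carry_out --increments '[{"linear": [0, 0.001, 0.0065], "yaw": 0.084}, {"linear": [0, 0.001, 0.013], "yaw": 0.17}, {"linear": [0.0015, 0.001, 0.0195], "yaw": 0.26}, {"linear": [0.004, 0.001, 0.026], "yaw": 0.345}, {"linear": [0.008, 0.001, 0.0315], "yaw": 0.43}]'

```text
t: 10.7
tool_pos: [0.5895, -0.0924, 0.0866]
orientation: [-0.426, 1.98, -1.984]
force: [-0.5, 2.8, 0.1]
opening: 0.0004
```

```bash
python3 - <<'E'
from plan import *
inc([pose(t) for t in (-34,)]+[pose(-34,10),pose(-34,10,z=.137)])
E
```

```text
t 10.7 pos [ 0.5895 -0.0924  0.0866] F [-0.5  2.8  0.1] q6 0.9 cur psi -166.9
[0.0007, 0.0006, 0.0003] yaw 0.002 alt -3.139
[-0.0067, 0.0006, -0.0065] yaw 0.002 alt -3.139
[-0.0069, -0.0504, -0.0063] yaw 0.002 alt -3.139
```

Request:
carry_out --increments '[{"linear": [-0.004, 0, -0.006], "yaw": 0}, {"linear": [-0.006, 0, -0.0065], "yaw": 0}, {"linear": [-0.0065, -0.025, -0.0065], "yaw": 0}, {"linear": [-0.0065, -0.05, -0.0065], "yaw": -0.15}, {"linear": [-0.0065, -0.052, -0.0065], "yaw": -0.33}]'

```text
t: 11.32
tool_pos: [0.5942, -0.0835, 0.1418]
orientation: [-0.705, 1.764, -1.774]
force: [-0.2, -0.3, 1.1]
opening: 0.0001
```

```bash
python3 - <<'E'
from plan import *
inc([pose(146,15,z=.137),pose(146,15)])
E
```

```text
t 11.325 pos [ 0.5942 -0.0835  0.1418] F [-0.2 -0.3  1.1] q6 0.58 cur psi -147.5
[0.0868, 0.004, -0.029] yaw -1.231 alt 1.911
[0.0872, 0.055, -0.0294] yaw -1.231 alt 1.911
```

Request:
carry_out --increments '[{"linear": [0.015, 0, -0.006], "yaw": -0.18}, {"linear": [0.035, 0, -0.012], "yaw": -0.36}, {"linear": [0.055, 0, -0.02], "yaw": -0.54}, {"linear": [0.075, 0, -0.026], "yaw": -0.72}, {"linear": [0.087, 0, -0.029], "yaw": -0.9}]'

```text
t: 11.95
tool_pos: [0.511, -0.123, 0.1413]
orientation: [-1.251, 1.123, -1.139]
force: [-0.4, 0.3, -0.7]
opening: 0.0003
```

```bash
python3 - <<'E'
from plan import *
inc([pose(146,15,z=.137),pose(146,15)])
E
```

```text
t 11.95 pos [ 0.511  -0.123   0.1413] F [-0.4  0.3 -0.7] q6 -0.44 cur psi -95.5
[0.0, 0.0043, 0.0006] yaw -0.323 alt 2.819
[-0.0002, 0.0553, 0.0001] yaw -0.323 alt 2.819
```

Request:
carry_out --increments '[{"linear": [0, 0.002, 0], "yaw": -0.18}, {"linear": [0, 0.01, 0], "yaw": -0.323}, {"linear": [0, 0.035, 0], "yaw": -0.323}, {"linear": [0, 0.055, 0], "yaw": -0.323}, {"linear": [0, 0.055, 0], "yaw": -0.323}]'

```text
t: 12.58
tool_pos: [0.5103, -0.1223, 0.0847]
orientation: [-1.379, 0.881, -0.893]
force: [-0.7, -0.0, 0.8]
opening: 0.0002
```

```bash
python3 - <<'E'
from plan import *
inc([pose(146,8),pose(146,2)]+[pose(t) for t in (136,126,116)])
cv2.imwrite('pics/w8.png',robot.read_camera('wrist'))
E
```

```text
t 12.575 pos [ 0.5103 -0.1223  0.0847] F [-0.7 -0.   0.8] q6 -0.76 cur psi -76.9
[-0.0036, -0.0012, 0.0061] yaw 0.002 alt -3.139
[-0.0076, -0.0012, 0.0105] yaw 0.002 alt -3.139
[-0.0149, -0.0012, 0.0134] yaw 0.089 alt -3.052
[-0.0206, -0.0012, 0.0159] yaw 0.177 alt -2.965
[-0.0258, -0.0012, 0.0195] yaw 0.264 alt -2.878
```

View pics/w8.png

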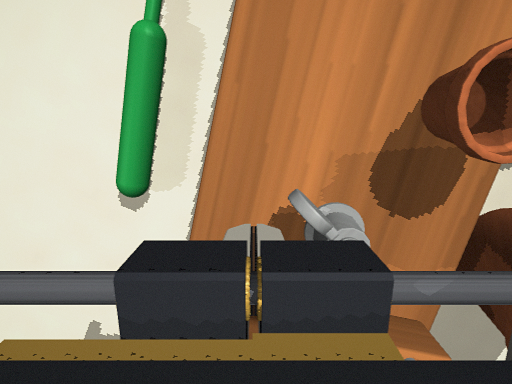

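The wing is in the same place as before stroke 2, with its tip at (292,190). I'll run stroke 3 watching the force.

Request:
carry_out --increments '[{"linear": [-0.0035, -0.001, 0.006], "yaw": 0}, {"linear": [-0.0075, -0.001, 0.0105], "yaw": 0}, {"linear": [-0.015, -0.001, 0.0135], "yaw": 0.089}, {"linear": [-0.0205, -0.001, 0.016], "yaw": 0.177}, {"linear": [-0.026, -0.001, 0.0195], "yaw": 0.264}]'

```text
t: 13.25
tool_pos: [0.5187, -0.0907, 0.0879]
orientation: [-1.276, 1.08, -1.096]
force: [-0.7, -2.0, -0.7]
opening: 0.0005
```

```bash
python3 - <<'E'
from plan import *
inc([pose(t) for t in (116,111,106,101,96,91)])
E
```

```text
t 13.25 pos [ 0.5187 -0.0907  0.0879] F [-0.7 -2.  -0.7] q6 -0.43 cur psi -92.2
[-0.0003, 0.0019, -0.0014] yaw -0.003 alt 3.139
[-0.0032, 0.0019, 0.0] yaw 0.041 alt -3.101
[-0.0059, 0.0019, 0.0018] yaw 0.084 alt -3.057
[-0.0085, 0.0019, 0.0038] yaw 0.128 alt -3.014
[-0.011, 0.0019, 0.006] yaw 0.172 alt -2.97
[-0.0132, 0.0019, 0.0085] yaw 0.215 alt -2.926
```

Request:
carry_out --increments '[{"linear": [-0.003, 0.002, 0], "yaw": 0.041}, {"linear": [-0.006, 0.002, 0.002], "yaw": 0.084}, {"linear": [-0.0085, 0.002, 0.004], "yaw": 0.128}, {"linear": [-0.011, 0.002, 0.006], "yaw": 0.172}, {"linear": [-0.013, 0.002, 0.0085], "yaw": 0.215}]'

```text
t: 13.88
tool_pos: [0.5254, -0.0763, 0.0866]
orientation: [-1.177, 1.239, -1.256]
force: [-0.3, -0.8, -0.6]
opening: 0.0006
```

```bash
python3 - <<'E'
from plan import *
inc([pose(t) for t in (91,86,81,76,71,66)])
E
```

```text
t 13.875 pos [ 0.5254 -0.0763  0.0866] F [-0.3 -0.8 -0.6] q6 -0.19 cur psi -104.5
[0.0001, 0.0006, -0.0004] yaw -0.001 alt 3.141
[-0.0025, 0.0006, 0.0018] yaw 0.043 alt -3.099
[-0.0048, 0.0006, 0.0043] yaw 0.087 alt -3.055
[-0.0068, 0.0006, 0.007] yaw 0.13 alt -3.011
[-0.0086, 0.0007, 0.0099] yaw 0.174 alt -2.968
[-0.0101, 0.0007, 0.013] yaw 0.217 alt -2.924
```

Request:
carry_out --increments '[{"linear": [-0.0025, 0.0005, 0.002], "yaw": 0.043}, {"linear": [-0.005, 0.0005, 0.0045], "yaw": 0.087}, {"linear": [-0.007, 0.0005, 0.007], "yaw": 0.13}, {"linear": [-0.0085, 0.0005, 0.01], "yaw": 0.174}, {"linear": [-0.01, 0.0005, 0.013], "yaw": 0.217}]'

```text
t: 14.5
tool_pos: [0.5392, -0.0667, 0.0867]
orientation: [-1.061, 1.396, -1.413]
force: [-1.5, -0.5, 0.2]
opening: 0.0004
```

```bash
python3 - <<'E'
from plan import *
inc([pose(t) for t in (66,61,56,51,46,41)])
cv2.imwrite('pics/w9.png',robot.read_camera('wrist'))
E
```

```text
t 14.5 pos [ 0.5392 -0.0667  0.0867] F [-1.5 -0.5  0.2] q6 0.05 cur psi -117.0
[0.0002, 0.0007, -0.0002] yaw -0.001 alt 3.141
[-0.0016, 0.0007, 0.0027] yaw 0.043 alt -3.098
[-0.0033, 0.0008, 0.0053] yaw 0.087 alt -3.055
[-0.0047, 0.0008, 0.0079] yaw 0.13 alt -3.011
[-0.006, 0.0008, 0.0107] yaw 0.174 alt -2.968
[-0.007, 0.0009, 0.0136] yaw 0.218 alt -2.924
```

View pics/w9.png

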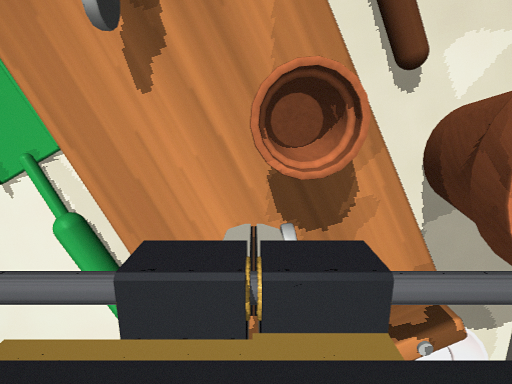

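The wing tip at (288,232) is still moving freely at about 1.5 N. Continuing.

Request:
carry_out --increments '[{"linear": [-0.0015, 0.0005, 0.0025], "yaw": 0.043}, {"linear": [-0.0035, 0.0005, 0.0055], "yaw": 0.087}, {"linear": [-0.0045, 0.0005, 0.008], "yaw": 0.13}, {"linear": [-0.006, 0.001, 0.0105], "yaw": 0.174}, {"linear": [-0.007, 0.001, 0.0135], "yaw": 0.217}]'

```text
t: 15.18
tool_pos: [0.5544, -0.0631, 0.0862]
orientation: [-0.927, 1.551, -1.567]
force: [-1.9, 0.7, -1.1]
opening: 0.0005
```

```bash
python3 - <<'E'
from plan import *
inc([pose(t) for t in (41,36,31,26,21,16)])
E
```

```text
t 15.175 pos [ 0.5544 -0.0631  0.0862] F [-1.9  0.7 -1.1] q6 0.29 cur psi -129.6
[0.0006, 0.0002, -0.0] yaw -0.002 alt 3.14
[-0.0008, 0.0003, 0.0028] yaw 0.042 alt -3.1
[-0.002, 0.0003, 0.0057] yaw 0.086 alt -3.056
[-0.0028, 0.0004, 0.0087] yaw 0.129 alt -3.012
[-0.0034, 0.0004, 0.0119] yaw 0.173 alt -2.969
[-0.0037, 0.0004, 0.0151] yaw 0.217 alt -2.925
```

Request:
carry_out --increments '[{"linear": [-0.001, 0, 0.003], "yaw": 0.042}, {"linear": [-0.002, 0, 0.0055], "yaw": 0.086}, {"linear": [-0.003, 0.0005, 0.0085], "yaw": 0.13}, {"linear": [-0.0035, 0.0005, 0.012], "yaw": 0.173}, {"linear": [-0.0035, 0.0005, 0.015], "yaw": 0.217}]'

```text
t: 15.8
tool_pos: [0.5692, -0.0666, 0.0861]
orientation: [-0.777, 1.699, -1.713]
force: [-1.4, 1.6, -0.0]
opening: 0.0006
```

```bash
python3 - <<'E'
from plan import *
inc([pose(t) for t in (16,11,6,1,-4,-9)])
E
```

```text
t 15.8 pos [ 0.5692 -0.0666  0.0861] F [-1.4  1.6 -0. ] q6 0.5 cur psi -142.0
[0.0001, 0.0001, 0.0005] yaw -0.001 alt 3.141
[-0.0006, 0.0002, 0.0037] yaw 0.043 alt -3.099
[-0.001, 0.0002, 0.0069] yaw 0.087 alt -3.055
[-0.0011, 0.0002, 0.0103] yaw 0.13 alt -3.011
[-0.0009, 0.0003, 0.0136] yaw 0.174 alt -2.968
[-0.0003, 0.0003, 0.0169] yaw 0.218 alt -2.924
```

Request:
carry_out --increments '[{"linear": [-0.0005, 0, 0.0035], "yaw": 0.043}, {"linear": [-0.001, 0, 0.007], "yaw": 0.087}, {"linear": [-0.001, 0, 0.01], "yaw": 0.13}, {"linear": [-0.001, 0, 0.0135], "yaw": 0.174}, {"linear": [-0.0005, 0, 0.017], "yaw": 0.218}]'

```text
t: 16.42
tool_pos: [0.5825, -0.0766, 0.0866]
orientation: [-0.608, 1.842, -1.853]
force: [-1.2, 1.2, -0.4]
opening: 0.0005
```

```bash
python3 - <<'E'
from plan import *
inc([pose(t) for t in (-9,-14,-19,-24,-29,-34)])
E
```

```text
t 16.425 pos [ 0.5825 -0.0766  0.0866] F [-1.2  1.2 -0.4] q6 0.71 cur psi -154.5
[0.0006, 0.0006, 0.0005] yaw -0.001 alt 3.141
[0.0008, 0.0006, 0.0039] yaw 0.043 alt -3.099
[0.0013, 0.0006, 0.0072] yaw 0.087 alt -3.055
[0.0021, 0.0007, 0.0106] yaw 0.13 alt -3.011
[0.0032, 0.0007, 0.0138] yaw 0.174 alt -2.968
[0.0047, 0.0007, 0.017] yaw 0.217 alt -2.924
```

Request:
carry_out --increments '[{"linear": [0.001, 0, 0.004], "yaw": 0.043}, {"linear": [0.001, 0.0005, 0.007], "yaw": 0.087}, {"linear": [0.002, 0.0005, 0.0105], "yaw": 0.13}, {"linear": [0.003, 0.0005, 0.014], "yaw": 0.174}, {"linear": [0.0045, 0.0005, 0.017], "yaw": 0.217}]'

```text
t: 17.05
tool_pos: [0.5887, -0.0862, 0.0861]
orientation: [-0.421, 1.986, -1.975]
force: [-3.1, 32.8, 6.3]
opening: 0.0001
```

```bash
python3 - <<'E'
from plan import *
inc([pose(t) for t in (-34,-39,-44,)]+[pose(-34,10),pose(-34,10,z=.137)])
E
```

```text
t 17.05 pos [ 0.5887 -0.0862  0.0861] F [-3.1 32.8  6.3] q6 0.9 cur psi -166.9
[0.0025, 0.0001, 0.0063] yaw 0.002 alt -3.14
[0.0036, 0.0, 0.0096] yaw 0.045 alt -3.096
[0.005, 0.0, 0.0128] yaw 0.089 alt -3.053
[-0.0048, 0.0002, -0.0005] yaw 0.002 alt -3.14
[-0.0054, -0.0508, -0.0007] yaw 0.002 alt -3.14
```

The force rose to 33 N about 14° short of the commanded angle, which looks like the stop. I'll back off at once, lift, and check the height.

Request:
carry_out --increments '[{"linear": [-0.003, 0, 0], "yaw": 0}, {"linear": [-0.006, 0, -0.005], "yaw": 0}, {"linear": [-0.006, 0, -0.008], "yaw": 0}, {"linear": [-0.006, -0.03, -0.008], "yaw": 0}, {"linear": [-0.006, -0.06, -0.008], "yaw": 0}]'

```text
t: 17.68
tool_pos: [0.5898, -0.0772, 0.1466]
orientation: [-0.421, 1.986, -1.975]
force: [0.3, 0.8, 0.2]
opening: 0.0005
```

```bash
python3 - <<'E'
from plan import *
# go back to view poses w1 / w2
st=robot.read_state();R=Ro.from_rotvec(st['orientation']).as_matrix()
print(st['t'],st['tool_pos'],st['force'],st['q'][5])
for P in ([.4748,-.0908,.256],[.4347,.0326,.256]): print((R.T@(np.array(P)-st['tool_pos'])).round(3))
inc([pose(0,ps=6)])
E
```

```text
17.675 [ 0.58979212 -0.0771646   0.14660237] [0.3183391  0.77191266 0.1545526 ] 0.9182066162070869
[ 0.109 -0.11  -0.036]
[ 0.094 -0.11  -0.165]
t 17.675 pos [ 0.5898 -0.0772  0.1466] F [0.3 0.8 0.2] q6 0.92 cur psi -166.9
[0.0095, 0.0605, -0.0078] yaw 0.124 alt -3.018
```

Request:
carry_out --increments '[{"linear": [0.02, -0.04, 0], "yaw": 0.04}, {"linear": [0.05, -0.08, -0.015], "yaw": 0.08}, {"linear": [0.085, -0.11, -0.03], "yaw": 0.124}, {"linear": [0.109, -0.11, -0.036], "yaw": 0.124}, {"linear": [0.109, -0.11, -0.036], "yaw": 0.124}]'

```text
t: 18.3
tool_pos: [0.4743, -0.0912, 0.2565]
orientation: [-0.303, 2.058, -2.048]
force: [0.7, -0.6, 0.3]
opening: 0.0004
```

```bash
python3 - <<'E'
from h import *
import pickle
p=robot.camera_params('wrist');im=robot.read_camera('wrist')
print(robot.read_state()['tool_pos'],robot.read_state()['orientation'])
pickle.dump(p,open('w3.pkl','wb'));cv2.imwrite('pics/w10.png',im)
E
```

```text
[ 0.47484227 -0.09092558  0.25590992] [-0.30341527  2.05875616 -2.04770274]
```

Request:
carry_out --increments '[{"linear": [0, 0, -0.05], "yaw": 0}, {"linear": [0, 0, -0.1], "yaw": 0}, {"linear": [0, 0, -0.13], "yaw": 0}, {"linear": [0, 0, -0.13], "yaw": 0}]'

```text
t: 18.85
tool_pos: [0.4361, 0.0349, 0.256]
orientation: [-0.307, 2.058, -2.046]
force: [-0.1, 0.3, -0.5]
opening: 0.0003
```

```bash
python3 - <<'E'
from h import *
import pickle
p=robot.camera_params('wrist');im=robot.read_camera('wrist')
pickle.dump(p,open('w4.pkl','wb'));cv2.imwrite('pics/w11.png',im)
a=cv2.imread('pics/w10.png');b=im
q=pickle.load(open('w3.pkl','rb'))
def c(i,pp,X):
    x,y=(proj(pp,X)-[48,36]).astype(int); x=max(x,0);y=max(y,0);print(x,y);return cv2.resize(i[y:y+72,x:x+96],None,fx=4,fy=4,interpolation=cv2.INTER_CUBIC)
L=[.514,.094,.09];R=[.5533,-.1008,.09]
cv2.imwrite('pics/nuts2.png',np.vstack([np.hstack([c(a,q,L),c(a,q,R)]),np.hstack([c(b,p,L),c(b,p,R)])]))
E
```

```text
41 55
239 77
174 56
371 78
```

View pics/w10.png

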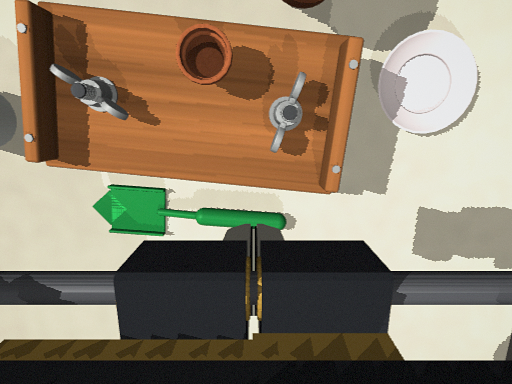

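View pics/nuts2.png

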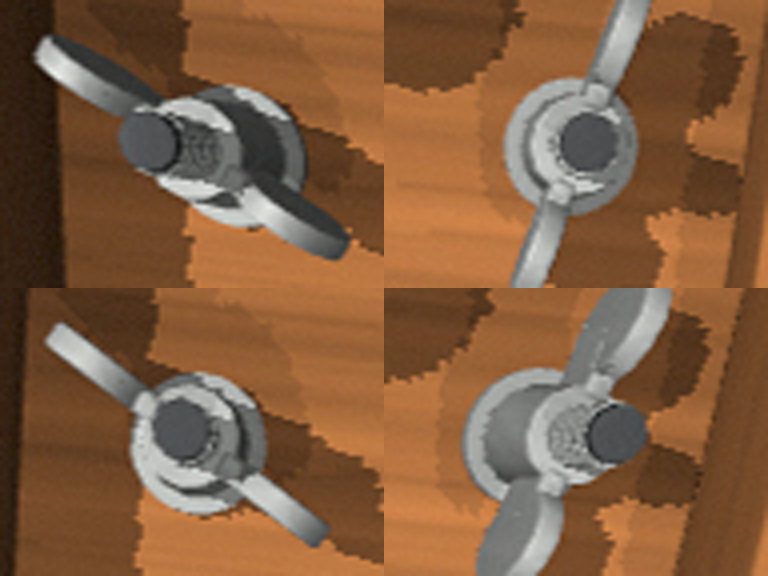

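```bash
python3 - <<'E'
from h import *
import pickle
a=pickle.load(open('w3.pkl','rb'));b=pickle.load(open('w4.pkl','rb'))
L1=lambda x,y:(41+x/4,55+y/4);R1=lambda x,y:(239+(x-384)/4,77+y/4)
L2=lambda x,y:(174+x/4,56+(y-288)/4);R2=lambda x,y:(371+(x-384)/4,78+(y-288)/4)
for n,x,y in [('L stud',L1(150,142),L2(182,432)),('L hubtop',L1(196,146),L2(192,440)),('R stud',R1(590,140),R2(617,433)),('R hubtop',R1(577,145),R2(570,434)),('R flange',R1(571,147),R2(529,433)),
 ('L tip1',L1(38,50),L2(48,335)),('L tip2',L1(342,250),L2(322,535))]:
    X,e=tri(a,x,b,y);print(n,X.round(4),round(e*1e3,1))
E
```

```text
L stud [0.5133 0.0945 0.1089] 0.5
L hubtop [0.5137 0.0944 0.0881] 1.6
R stud [ 0.5542 -0.1016  0.107 ] 0.5
R hubtop [ 0.5536 -0.1007  0.0869] 0.3
R flange [ 0.5542 -0.1013  0.0632] 1.0
L tip1 [0.5254 0.1339 0.0914] 0.4
L tip2 [0.5005 0.0561 0.084 ] 0.7
```

```bash
python3 - <<'E'
from h import *
from plan import S,yp,pose
import pickle
a=pickle.load(open('w3.pkl','rb'));b=pickle.load(open('w4.pkl','rb'))
A=cv2.imread('pics/w10.png');B=cv2.imread('pics/w11.png')
cv2.imwrite('pics/rn.png',np.hstack([cv2.resize(i[60:160,x:x+75],None,fx=5,fy=5,interpolation=cv2.INTER_CUBIC) for i,x in((A,250),(B,380))]))
P=np.array([.5887,-.0862])-S
c=np.array([P[0]*np.cos(yp)+P[1]*np.sin(yp),-P[0]*np.sin(yp)+P[1]*np.cos(yp)])*1e3
print('finger at stop, press frame mm',c)
from scipy.optimize import brentq
# contact normal distance with psi=13.1
def f(th):
    t=np.radians(th);d=np.radians(abs(th-13.1));n=np.array([-np.sin(t),np.cos(t)])
    return c@n-(3.5+17.5*np.cos(d)+7.5*np.sin(d))
print(brentq(f,-50,5))
E
```

```text
finger at stop, press frame mm [37.5973812   7.26339637]
-24.08619357033396
```

View pics/rn.png

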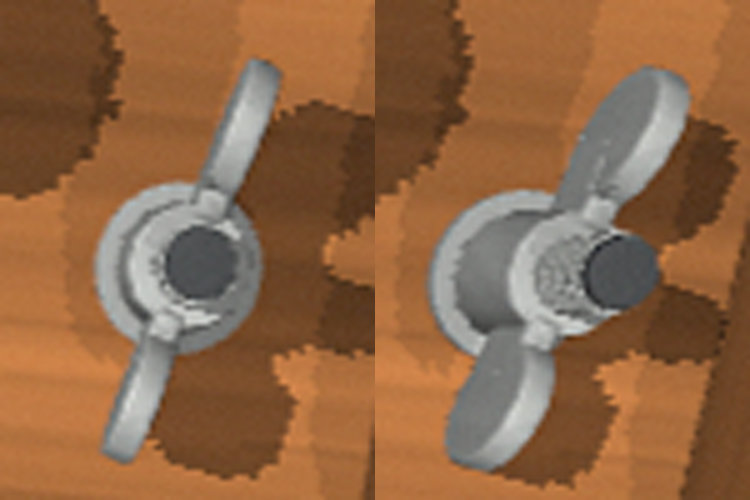

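```bash
python3 - <<'E'
from h import *
from plan import yp
import pickle
for k,pts in (('w3.pkl',[(250+264/5,60+66/5),(250+120/5,60+455/5)]),):
    p=pickle.load(open(k,'rb'));f,n=[onz(p,*q,.09) for q in pts];d=f-n
    print(f,n,np.degrees(np.arctan2(d[1],d[0])-yp))
E
```

```text
[ 0.59382718 -0.10272549  0.09      ] [ 0.5133772  -0.09954598  0.09      ] -13.741724155134792
```

Hub tops now agree: 86.9 mm on this nut and 88.1 mm on the tight one. The wing rests at about −14° in the press frame. I'll make one gentle confirming touch on the same wing.

```bash
python3 - <<'E'
from plan import *
inc([pose(-14,15,z=.15,ps=6),pose(-14,15,ps=6)])
E
```

```text
t 18.9 pos [0.4363 0.0338 0.256 ] F [0.3 0.4 0.6] q6 1.22 cur psi -173.9
[-0.1109, 0.1067, 0.139] yaw 0.001 alt -3.14
[-0.1102, 0.1707, 0.1392] yaw 0.001 alt -3.14
```

Request:
carry_out --increments '[{"linear": [-0.03, 0, 0.035], "yaw": 0}, {"linear": [-0.06, 0.02, 0.075], "yaw": 0}, {"linear": [-0.09, 0.05, 0.11], "yaw": 0}, {"linear": [-0.111, 0.09, 0.139], "yaw": 0}, {"linear": [-0.111, 0.107, 0.139], "yaw": 0}]'

```text
t: 19.52
tool_pos: [0.5846, -0.067, 0.1449]
orientation: [-0.31, 2.063, -2.049]
force: [-0.5, 0.2, 0.6]
opening: 0.0004
```

```bash
python3 - <<'E'
from plan import *
inc([pose(-14,15,z=.15,ps=6),pose(-14,15,ps=6)])
E
```

```text
t 19.525 pos [ 0.5846 -0.067   0.1449] F [-0.5  0.2  0.6] q6 1.06 cur psi -174.1
[-0.0011, -0.0051, -0.0022] yaw -0.002 alt 3.14
[-0.0007, 0.0589, -0.0018] yaw -0.002 alt 3.14
```

Request:
carry_out --increments '[{"linear": [-0.001, 0, -0.002], "yaw": 0}, {"linear": [-0.001, 0.025, -0.002], "yaw": 0}, {"linear": [-0.001, 0.05, -0.002], "yaw": 0}, {"linear": [-0.001, 0.059, -0.002], "yaw": 0}]'

```text
t: 20.02
tool_pos: [0.5847, -0.0639, 0.0861]
orientation: [-0.31, 2.063, -2.049]
force: [-1.1, -0.4, -0.4]
opening: 0.0009
```

```bash
python3 - <<'E'
from plan import *
inc([pose(-14,g,ps=6) for g in (10,5,2,0,-2)])
E
```

```text
t 20.025 pos [ 0.5847 -0.0639  0.0861] F [-1.1 -0.4 -0.4] q6 1.06 cur psi -174.1
[0.0018, 0.0, 0.0055] yaw -0.001 alt 3.14
[0.0035, 0.0, 0.0102] yaw -0.001 alt 3.14
[0.0045, -0.0, 0.013] yaw -0.001 alt 3.14
[0.0052, -0.0, 0.0149] yaw -0.001 alt 3.14
[0.0058, -0.0, 0.0167] yaw -0.001 alt 3.14
```

Request:
carry_out --increments '[{"linear": [0.002, 0, 0.0055], "yaw": 0}, {"linear": [0.0035, 0, 0.01], "yaw": 0}, {"linear": [0.0045, 0, 0.013], "yaw": 0}, {"linear": [0.0045, 0, 0.013], "yaw": 0}]'

```text
t: 20.52
tool_pos: [0.5847, -0.0782, 0.0867]
orientation: [-0.309, 2.062, -2.049]
force: [-0.4, 0.3, -0.8]
opening: 0.0004
```

Request:
carry_out --increments '[{"linear": [0, 0, 0.001], "yaw": 0}, {"linear": [0.001, 0, 0.002], "yaw": 0}, {"linear": [0.001, 0, 0.002], "yaw": 0}]'

```text
t: 20.9
tool_pos: [0.5843, -0.0804, 0.0866]
orientation: [-0.309, 2.062, -2.049]
force: [-0.4, -0.5, 0.6]
opening: 0.0004
```

Request:
carry_out --increments '[{"linear": [0, 0, 0.001], "yaw": 0}, {"linear": [0.0005, 0, 0.002], "yaw": 0}, {"linear": [0.0005, 0, 0.002], "yaw": 0}]'

```text
t: 21.28
tool_pos: [0.5844, -0.0824, 0.0866]
orientation: [-0.309, 2.063, -2.049]
force: [0.8, 0.3, -0.0]
opening: 0.0004
```

Request:
carry_out --increments '[{"linear": [0, 0, 0.001], "yaw": 0}, {"linear": [0.0005, 0, 0.002], "yaw": 0}, {"linear": [0.0005, 0, 0.002], "yaw": 0}]'

```text
t: 21.65
tool_pos: [0.5845, -0.0832, 0.0865]
orientation: [-0.309, 2.065, -2.047]
force: [0.5, 5.9, 1.3]
opening: 0.0004
```

Contact is stiff: 6 N, against the roughly 1.7 N a free nut needs. One more small press.

Request:
carry_out --increments '[{"linear": [0, 0, 0.002], "yaw": 0}, {"linear": [0, 0, 0.003], "yaw": 0}, {"linear": [0, 0, 0.003], "yaw": 0}]'

```text
t: 22.02
tool_pos: [0.5848, -0.0837, 0.0862]
orientation: [-0.311, 2.069, -2.043]
force: [-2.6, 11.1, 3.4]
opening: 0.0003
```

Request:
carry_out --increments '[{"linear": [0, 0, -0.005], "yaw": 0}, {"linear": [0, 0, -0.012], "yaw": 0}, {"linear": [0, 0, -0.015], "yaw": 0}, {"linear": [0, -0.03, -0.015], "yaw": 0}, {"linear": [0, -0.06, -0.015], "yaw": 0}]'

```text
t: 22.65
tool_pos: [0.5797, -0.0702, 0.1467]
orientation: [-0.312, 2.069, -2.043]
force: [0.3, -0.6, -0.4]
opening: 0.0007
```

```bash
python3 - <<'E'
from plan import *
st=robot.read_state();R=Ro.from_rotvec(st['orientation']).as_matrix()
print(st['t'],st['tool_pos'],st['force'])
for P in ([.4748,-.0908,.256],[.4347,.0326,.256]): print((R.T@(np.array(P)-st['tool_pos'])).round(3))
E
```

```text
22.65 [ 0.57970663 -0.07020045  0.14666821] [ 0.32714073 -0.56370913 -0.3516483 ]
[ 0.106 -0.11  -0.013]
[ 0.107 -0.108 -0.143]
```

At 11 N the wing moved only 0.5 mm, so it is at the stop. I'll retreat and take a final look.

Request:
carry_out --increments '[{"linear": [0.02, -0.04, 0], "yaw": 0}, {"linear": [0.05, -0.08, -0.005], "yaw": 0}, {"linear": [0.085, -0.11, -0.01], "yaw": 0}, {"linear": [0.106, -0.11, -0.013], "yaw": 0}, {"linear": [0.106, -0.11, -0.013], "yaw": 0}]'

```text
t: 23.28
tool_pos: [0.4741, -0.0914, 0.257]
orientation: [-0.309, 2.068, -2.044]
force: [0.5, -0.0, -0.5]
opening: 0.0003
```

```bash
python3 - <<'E'
from h import *
from plan import yp
st=robot.read_state();print(st['t'],st['tool_pos'],st['force'],abs(st['dq']).max())
im=robot.read_camera('wrist')
t=robot.read_camera('top')
cv2.imwrite('pics/w12.png',im);cv2.imwrite('pics/t12.png',t)
cv2.imwrite('pics/cmp.png',np.hstack([cv2.resize(i[60:160,250:325],None,fx=5,fy=5,interpolation=cv2.INTER_CUBIC) for i in(cv2.imread('pics/w10.png'),im)]))
E
```

```text
23.275 [ 0.47412064 -0.09140956  0.25704454] [ 0.50532897 -0.02414301 -0.52981615] 0.04895638250632903
```

View pics/w12.png

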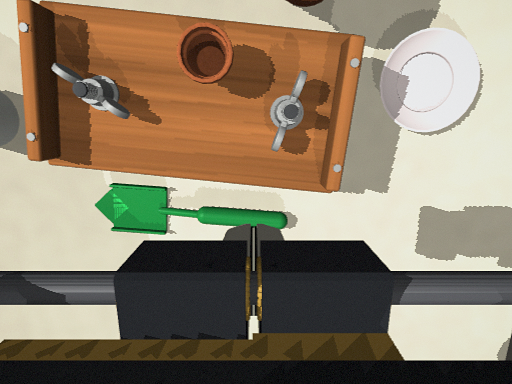

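View pics/cmp.png

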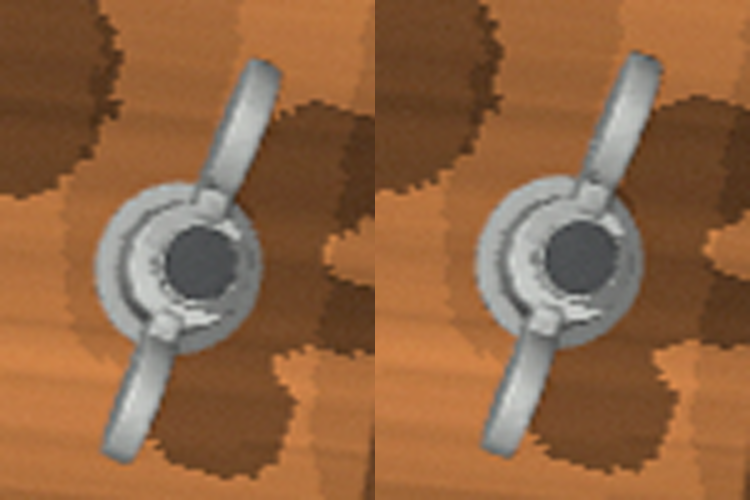

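View pics/t12.png

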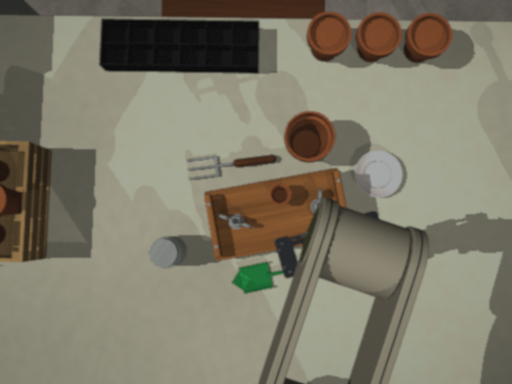

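The nut sits at the same angle before and after the confirming press (crops identical). The pot at (310,137), fork (230,163), saucer (380,173), jar (167,252), trowel and thumb pot (281,194) are all where they started. The arm is at rest, 0.25 m up, touching nothing.

```bash
python3 - <<'E'
from plant import robot
print(robot.read_state()['t']); print(robot.close_job())
E
```

```text
23.375
the job is handed in; nothing more can be done
None
```

The loose wing nut, at the press's −y end, is now fully home and finger-tight. I handed the job in at 23.4 s, with the arm at rest and clear of everything.

**What I did:** I worked the nut with the shut fingertips in three clockwise strokes on the side away from the cheek. That was about 490° in all, without gripping it.

**How far it came down:** Two wrist views showed its hub top at 97.5 mm before. It read 86.9 mm after, against 88–89 mm for the tight nut and 90 mm by the text.

**Tightness:** The force jumped to about 33 N (roughly 1 N m) when it met the stop. That is more than I meant to apply, because the last row of the stroke ran on into the stop. A later gentle press of 11 N moved the wing only about 0.5 mm, and it looked the same before and after.

**Other checks:** The tight nut was never touched and looks unchanged. The pots, jar, saucer, trowel and fork look to be in their original places in the last pictures, judged by eye.

**What disagreed:**
- My contact estimate put the wing at about −24° under the 33 N load, while the picture showed −14° afterwards. I put this down to the stop giving a little plus error in my model.
- The stroke total of about 490° is also somewhat more than the 450° I expected from the first height reading. That gap is within the error of that reading.

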